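Move a specimen carrier over the end stops onto the next rail and seat it

TASK

Take the hanging specimen carrier with the lumpy rock off its boom rail: lift it over the end stop at the rail's free end, thread it over the end stop of the facing rail and let it hang on the plain stretch just inside. Then slide it gently along that rail, feeling for the notch, until it has dropped fully into the notch, and leave it hanging there upright. Never force it against either rail, and leave the other carrier and everything on the bench where they are.

Things in the scene. Friction and masses are not known exactly. Their poses are not given: they have to be found in the camera images.
- carrier: Aluminium carrier, about 0.16 kg, with a lumpy grey rock in its cradle; hangs on rail_a nearer the free end than the other. A closed frame round the bar: it leaves a rail only over the free end. Origin: centre of its roof's underside, which rests on the bar; y along the rail, z up. Window for the bar 17 wide (x), 44 high (z 0 to -44), 36 long (y). Cradle 45 x 36 mm, down to z -87.
- carrier_tab (a point): Centre of the carrier's grip tab, 20 mm above its origin; same axes. Solid upright tab 12 (x) x 36 (y) x 28 mm (z 6 to 34 above the carrier's origin) on a roof 25 (x) x 36 (y) x 6 mm; y ends of tab and roof are flush. Raised 12 to 28 mm from where it rests on a bar (20 is the middle), the carrier passes over an end stop without touching.
- carrier_slab: Bystander: same carrier with a flat square brown slab in its cradle, hanging on rail_a nearer the post. Same frame as carrier. Leave it.
- rail_a: Boom stand that holds the carriers at the start, fixed. Origin on the bench below the bar's free end; +y runs along the bar from free end to post (post at y 315 mm, bar ends at 345), z up. Steel bar 10 wide (x) x 16 high, top at z 190. Base plate 150 x 120 x 22 mm under the post; clamp head 40 x 50 mm at the post, top at z 182.
- rail_a_end (a point): Centre of the top of rail_a's bar at its free end (y 0, z 190 in rail_a's frame); same axes. Its end stop: plate 10 mm wide on the bar's top from y 0 to 6 mm, standing 12 mm above the top.
- rail_b: Receiving boom stand, fixed, like rail_a but mirrored, about 120 to 240 mm between nominal free ends. Origin on the bench below the bar's nominal free end; -y runs along the bar from free end to post (y -315), z up. Bar 10 wide (x) x 16 high, top at z 190. The bar is firmly clamped, but up to 30 mm either way along y from nominal; this setting is not measured, only seen or felt.
- rail_b_end (a point): Centre of the bar's top at the nominal free end of rail_b (y 0, z 190 in rail_b's frame); same axes. The true end is up to 30 mm off along y. End stop: 10 mm wide plate on the bar's top, from the true end 6 mm along the bar, 12 mm high. Plain flat top from 6 to 139 mm from the true end.
- rail_b_notch (a point): Nominal middle of the notch at bar top height (y -179, z 190 in rail_b's frame); the true one is up to 30 mm off along y. From the true end: ramp down 139 to 159 mm, flat floor 159 to 199 (carrier 36), 5 deep, square far wall. A free carrier pushed along sinks 5 mm and stops at the far wall: the push force rises. Sliding takes under 3 N, 5 to 8 N is gentle, 20 N is forcing.
- dish: Open glass dish, 90 mm across, 16 high; a loose bystander on the bench; origin at the centre of its underside; z up
- jar: Amber jar, 52 mm across, 70 high; a loose bystander on the bench; origin at the centre of its underside; z up
- brush: Small brush, 160 mm long, lying along its x; a loose bystander on the bench
- tweezers: Steel tweezers, 120 mm long, lying along their x; a loose bystander on the bench
- stage_ring: Glass ring 80 mm across, 6 high; a loose bystander on the bench; origin at the centre of its underside; z up
- rock_tray: White divided tray 100 x 120 x 30 mm; a loose bystander on the bench; origin at the centre of its underside; z up

How it is judged:
On the way:
1. the carrier is threaded on rail_b and rests on the plain top of its bar, between the end stop and the notch (z of carrier in the frame of rail_b between 0.1885 and 0.1915 m and y of carrier in the frame of rail_b between -0.16 and -0.01 m and contact force between carrier and rail_b above 0.5 N), for 0.2 s.
At the end, for the whole second after the job is handed in: The lump carrier hangs still on rail_b, dropped into the notch (its roof at least 3.5 mm below the plain bar top), upright within 0.08 rad (z of carrier in the frame of rail_b between 0.183 and 0.1865 m and y of carrier in the frame of rail_b between -0.216 and -0.142 m and x of carrier in the frame of rail_b between -0.006 and 0.006 m and angle between carrier's own z axis and vertical below 0.08 rad and linear speed of carrier below 0.02 m/s and contact force between carrier and rail_b above 0.5 N); the robot touches nothing.
It fails at once if the carrier is pressed against rail_b with 22 N or more (contact force between carrier and rail_b above 22 N).
It fails at once if the carrier is pressed against rail_a with 22 N or more (contact force between carrier and rail_a above 22 N).
It fails at once if the carrier is dropped or lowered off the rails (height (world z) of carrier below 0.165 m).
It fails at once if the slab carrier is moved more than 25 mm (distance of carrier_slab from where it was at the start of the episode above 0.025 m).
It fails at once if something on the bench is moved more than 25 mm (distance of any of dish, jar, brush, tweezers, stage_ring, rock_tray from where it was at the start of the episode above 0.025 m).
It also fails if it takes over 61 s, if anything falls off the work surface, if the arm or the gripper's body presses on something with over 40 N, if the wrist force passes 120 N, or if a joint passes its speed limit or range.

ROBOT

A 6-joint arm with a two-finger parallel gripper is mounted at the origin on the work surface. World frame = base frame: x ahead of the robot, y to its left, z up, the work surface at z = 0. Lengths are in m, angles in rad, forces in N, time in s.
With the tool pointing down it reaches from about 0.3 to 0.85 m from the base axis. Payload 5.4 kg.
Tool frame: the origin (TCP) lies on the mounting face of the last link; the fingertips stand r.tip_extent ahead of it and the grasp point (between the pads) lies 155 mm ahead of it (r.tip_extent is the distance from the TCP to the fingertips, in m); z points along the fingers, y is the line along which they close (so a half turn about z gives the same grasp; the last joint's range is limited). The gripper opens to 85 mm and grips with 20 to 120 N. Pads are 22 mm wide; open, the fingers measure 114 mm over their backs; the gripper's body (76 mm by 85 mm) begins 54 mm behind the grasp point. The pads swing forward as they close: fully open they stand 13 mm farther back than shut.
Start: joints at [0.912, 0.158, 1.597, -0, 1.386, -0.21], TCP at [0.249, 0.518, 0.405] pointing down, gripper open.
Joint ranges: [-2.91, 2.91], [-0.94, 2.29], [0.18, 2.7], [-1.29, 4.43], [0.17, 2.64], [-3, 3]. Speed limits (rad/s): [2.57, 2.57, 3.14, 3.14, 3.14, 3.14].

INTERFACE

Orientations are given as a unit quaternion [w, x, y, z].
In Python, from bench import r gives the robot as it stands.
- The arm moves only by the shell command python3 -m handwheel 'ROWS' [OPENING]. ROWS is JSON, one flat list of numbers, 6 for each row, row after row: the shift along the world's x, y, z in mm, then the turn, a rotation vector about the world's x, y, z in degrees. A call has 1 to 12 rows; each row shifts and turns the commanded pose from where the row before left it; what a row does not reach is not made up. A row lasts 1/8 s, in which the tool goes at most 62.5 mm and 10.7 degrees, less where a joint would pass 70% of its speed; a pose out of reach is approached as far as the arm can. A call with a gripper value outside its range is refused whole. OPENING is the finger opening in mm, from 0 to 85.4, set as the call begins (- or left out, the last holds). The fingers move at their own pace and stop on an object; the grip force is fixed at half the most. Time passes only in rows, so rows that do not move let the fingers close. It gives the time, the measured TCP pose, the force, the opening and the grip force at its end, in the units of the state.
- r.sense(): the state, without advancing time (a new reading comes with each control period).
- r.read_camera(name): name is "scene" or "top" or "wrist"; returns a dict with "image" (480x640x3 uint8, red, green, blue), "range_z" (480x640 float32, m along the optical axis (not along the pixel's ray), 0 where there is no reading), "fx", "fy", "cx", "cy" (pixels), "T" (4x4, takes a point from camera to world coordinates); the wrist camera has in their place "hand_eye" (4x4, takes a point from camera to tool coordinates, whose origin is the TCP and whose axes are the flange's). Camera axes: x right, y down, z forward; pixel columns grow to the right and rows downward; lengths in m; the calibration is good to about 2 mm. A picture is of the moment at which its call begins: read the wrist's pose just before it.
- r.job_done(): hands the job in; it is judged then, once.
The state is a dict: "time": time; "q": joint angles; "dq": joint speeds; "tau": joint torques, N m; "tcp_pos": TCP position; "tool_rot": TCP orientation; "wrist_force": force on the tool from outside, world axes, zero at the start; "wrist_torque": the same for the moment, N m; "grip_width": finger opening in m; "gripper_force": force on a finger pad.
Only numpy, scipy, OpenCV 4.12 (cv2) and the standard library are available. Lean on these libraries where they do the work, as an engineer would, in place of code of your own. Each camera call takes 0.05 s, during which the arm holds its last target. There are 200 camera calls.

## Working session

There is one attempt and no reset: what is moved stays moved. The work goes in short steps, Python scripts to look and compute and a shell command to move; the robot and the scene stay as the last step left them, time stands still between calls to the robot, and variables do not carry over. Pictures are saved under pics/ and viewed, at most 10 in all, crops included, and the job is handed in when it is done.

```bash
ls; mkdir -p pics; python3 - <<'E'
from bench import r
import cv2,numpy as np
s=r.sense();print(s['time'],s['tcp_pos'],s['tool_rot'],s['wrist_force'],r.tip_extent)
for n in('top','scene'):
    c=r.read_camera(n);cv2.imwrite(f'pics/{n}0.png',c['image'][:,:,::-1]);np.savez(f'/tmp/{n}.npz',**{k:v for k,v in c.items()})
    print(n,c['fx'],c['cx'],c['cy'],np.round(c['T'],3))
E
```

```text
pics
0.0 [0.24934231 0.51781756 0.40369566] [-4.03237767e-04  2.22543189e-01  9.74922360e-01 -8.71410092e-04] [ 0.25164591  0.49063414 -1.00842985] 0.1734
top 518.1188548457867 328.85449746588034 239.30732280722995 [[ 1.000e-03 -9.770e-01  2.110e-01  3.540e-01]
 [-1.000e+00 -0.000e+00  1.000e-03  1.400e-02]
 [-1.000e-03 -2.110e-01 -9.770e-01  1.182e+00]
 [ 0.000e+00  0.000e+00  0.000e+00  1.000e+00]]
scene 445.84795775146637 328.303600387246 240.06234409911096 [[ 0.813  0.408 -0.416  0.904]
 [ 0.583 -0.579  0.57  -0.426]
 [-0.008 -0.706 -0.708  0.741]
 [ 0.     0.     0.     1.   ]]
```

View pics/top0.png

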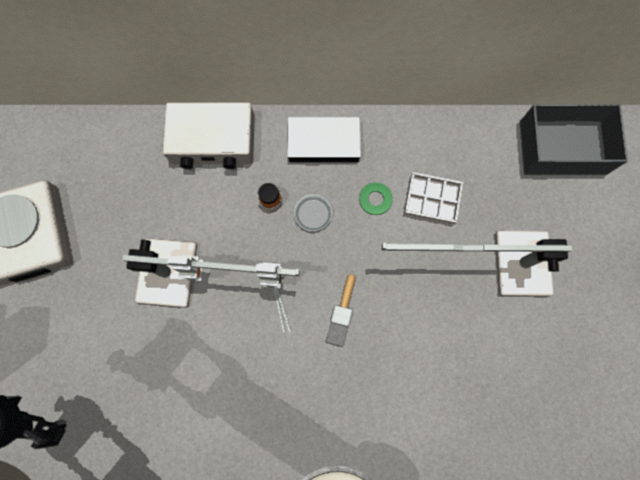

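View pics/scene0.png

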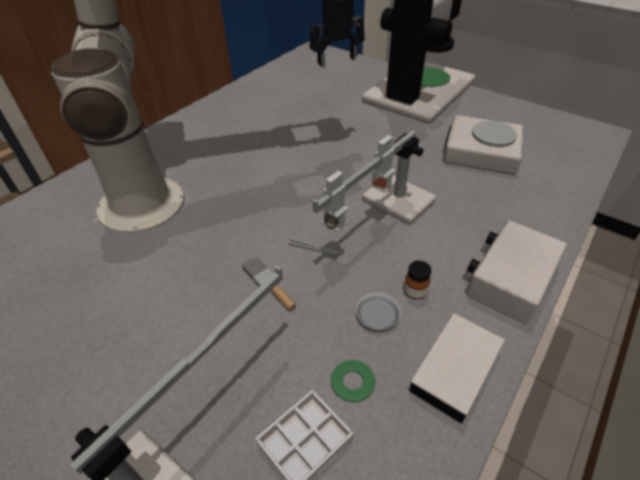

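The top view shows rail_a from its free end at (298,272) to the post at (140,258), with the lump carrier at (268,272) and the slab at (185,265). Rail_b's free end is at (385,246) and its bar runs right to (570,248), with a notch step visible near (487,247).

```bash
cat >h.py <<'E'
import numpy as np
def cloud(c,T=None):
    T=c['T'] if T is None else T
    z=np.asarray(c['range_z'],float);v,u=np.indices(z.shape)
    P=np.stack([(u-c['cx'])/c['fx']*z,(v-c['cy'])/c['fy']*z,z],-1)
    W=P@T[:3,:3].T+T[:3,3];W[z<=0]=np.nan;return W
E
python3 - <<'E'
import numpy as np
from h import *
for n in('top','scene'):
    c=np.load(f'/tmp/{n}.npz');W=cloud(c).reshape(-1,3)
    for nm,(y0,y1) in dict(a=(0.02,.5),b=(-.6,-.05)).items():
        m=(W[:,1]>y0)&(W[:,1]<y1)&(W[:,0]>.2)&(W[:,0]<.42)&(W[:,2]>.18)&(W[:,2]<.26);P=W[m]
        if len(P)<5: continue
        R=P[(P[:,2]<.196)&(P[:,2]>.183)]
        p=np.polyfit(R[:,1],R[:,0],1);
        for _ in range(5):
            e=abs(R[:,0]-np.polyval(p,R[:,1])); p=np.polyfit(R[e<.006][:,1],R[e<.006][:,0],1)
        print(n,nm,len(R),'x=%.4f*y+%.4f'%tuple(p),'y range',R[e<.01][:,1].min(),R[e<.01][:,1].max(),'z',np.median(R[e<.006][:,2]))
        for b in np.arange(y0,y1,.012):
            q=P[(P[:,1]>=b)&(P[:,1]<b+.012)&(abs(P[:,0]-np.polyval(p,P[:,1]))<.02)]
            if len(q): print('%.3f n%d zmed %.4f zmax %.4f xmean %.4f | '%(b,len(q),np.median(q[:,2]),q[:,2].max(),q[:,0].mean()),end='')
        print()
        t=P[(P[:,2]>.207)]
        print('high',[tuple(np.round(x,3)) for x in t[::max(1,len(t)//25)]])
E
```

```text
Traceback (most recent call last):
TypeError: expected non-empty vector for x
```

```bash
cat > m.py <<'E'
import numpy as np
from h import *
for n in('top','scene'):
    c=np.load(f'/tmp/{n}.npz');W=cloud(c).reshape(-1,3)
    for nm,(y0,y1) in dict(a=(0.02,.5),b=(-.6,-.05)).items():
        m=(W[:,1]>y0)&(W[:,1]<y1)&(W[:,0]>.42)&(W[:,0]<.62)&(W[:,2]>.18)&(W[:,2]<.26);P=W[m]
        R=P[(P[:,2]<.196)&(P[:,2]>.183)]
        if len(R)<5: print('none');continue
        p=np.array([0,np.median(R[:,0])])
        for k in range(8):
            e=abs(R[:,0]-np.polyval(p,R[:,1]));g=e<(.03 if k<3 else .006); p=np.polyfit(R[g][:,1],R[g][:,0],1)
        print(n,nm,len(R),'x=%.4f*y+%.4f'%tuple(p),'y range',R[e<.01][:,1].min(),R[e<.01][:,1].max(),'z',np.median(R[e<.006][:,2]))
        for b in np.arange(y0,y1,.012):
            q=P[(P[:,1]>=b)&(P[:,1]<b+.012)&(abs(P[:,0]-np.polyval(p,P[:,1]))<.02)]
            if len(q): print('%.3f n%d z %.3f max %.3f x%.3f| '%(b,len(q),np.median(q[:,2]),q[:,2].max(),q[:,0].mean()),end='')
        print()
        t=P[(P[:,2]>.213)]
        print('high',*['%.3f,%.3f,%.3f;'%tuple(x) for x in t[::max(1,len(t)//25)]])
E
python3 m.py
```

```text
top a 930 x=0.0867*y+0.4968 y range 0.07448908963256366 0.4178476406633364 z 0.18824566773019302
0.068 n25 z 0.199 max 0.204 x0.503| 0.080 n31 z 0.188 max 0.198 x0.504| 0.092 n40 z 0.188 max 0.191 x0.505| 0.104 n34 z 0.188 max 0.192 x0.506| 0.116 n94 z 0.210 max 0.225 x0.504| 0.128 n90 z 0.212 max 0.226 x0.504| 0.140 n88 z 0.217 max 0.226 x0.505| 0.152 n26 z 0.190 max 0.223 x0.508| 0.164 n35 z 0.188 max 0.193 x0.512| 0.176 n36 z 0.188 max 0.192 x0.513| 0.188 n34 z 0.189 max 0.193 x0.513| 0.200 n34 z 0.188 max 0.193 x0.515| 0.212 n37 z 0.188 max 0.191 x0.515| 0.224 n37 z 0.188 max 0.193 x0.517| 0.236 n35 z 0.188 max 0.193 x0.517| 0.248 n35 z 0.188 max 0.194 x0.519| 0.260 n34 z 0.187 max 0.192 x0.520| 0.272 n74 z 0.191 max 0.224 x0.522| 0.284 n93 z 0.205 max 0.227 x0.518| 0.296 n89 z 0.214 max 0.226 x0.519| 0.308 n81 z 0.217 max 0.225 x0.519| 0.320 n7 z 0.186 max 0.190 x0.524| 0.332 n36 z 0.188 max 0.191 x0.526| 0.344 n36 z 0.188 max 0.192 x0.527| 0.356 n47 z 0.187 max 0.192 x0.528| 0.368 n82 z 0.184 max 0.193 x0.529| 0.380 n86 z 0.183 max 0.193 x0.530| 0.392 n68 z 0.184 max 0.192 x0.5
[... 4172 characters left out ...]
01 z 0.190 max 0.193 x0.558| -0.300 n94 z 0.189 max 0.192 x0.558| -0.288 n73 z 0.185 max 0.192 x0.558| -0.276 n72 z 0.185 max 0.188 x0.557| -0.264 n67 z 0.184 max 0.187 x0.557| -0.252 n71 z 0.185 max 0.188 x0.557| -0.240 n79 z 0.188 max 0.192 x0.558| -0.228 n81 z 0.189 max 0.193 x0.558| -0.216 n77 z 0.190 max 0.192 x0.558| -0.204 n71 z 0.190 max 0.192 x0.559| -0.192 n73 z 0.190 max 0.192 x0.559| -0.180 n67 z 0.190 max 0.192 x0.559| -0.168 n67 z 0.189 max 0.192 x0.559| -0.156 n62 z 0.189 max 0.193 x0.558| -0.144 n61 z 0.190 max 0.192 x0.559| -0.132 n57 z 0.189 max 0.192 x0.559| -0.120 n64 z 0.189 max 0.192 x0.559| -0.108 n62 z 0.190 max 0.193 x0.559| -0.096 n74 z 0.195 max 0.204 x0.559| 
high
```

Both cameras agree: rail_a's line is x≈0.500+0.0855y with its end at y≈0.074. Rail_b's line is x≈0.5575+0.0067y with its true end at y≈-0.0885 and the notch floor from -0.248 to -0.288. The carrier centre is near (0.512, 0.135). I'll move above it.

```bash
python3 -m handwheel '[15,-22,12,0,0,-5.8,22,-33,12,0,0,-5.8,22,-33,12,0,0,-5.8,22,-33,12,0,0,-5.8,22,-33,8,0,0,-5.8,22,-33,0,0,0,-5.8,22,-33,0,0,0,-5.8,22,-33,0,0,0,-5.8,22,-33,0,0,0,-5.8,22,-33,0,0,0,-5.8,22,-33,0,0,0,-5.8,20,-31,0,0,0,-5.8]' 50
python3 -m handwheel '[0,0,0,0,0,0,0,0,0,0,0,0]'
python3 - <<'E'
from bench import r
import cv2,numpy as np
s=r.sense();print(s['q'],s['wrist_force'])
c=r.read_camera('wrist');cv2.imwrite('pics/w1.png',c['image'][:,:,::-1]);np.savez('/tmp/w1.npz',p=s['tcp_pos'],rot=s['tool_rot'],**c);print(c['hand_eye'].round(3))
E
```

```text
time: 1.6
tcp_pos: [0.505, 0.1338, 0.4602]
tool_rot: [-0.0, 0.74, 0.672, -0.0]
wrist_force: [-0.1, 0.1, 0.4]
grip_width: 0.05
gripper_force: 0.0
time: 1.85
tcp_pos: [0.5042, 0.1354, 0.4603]
tool_rot: [-0.001, 0.739, 0.674, -0.0]
wrist_force: [-0.1, -0.1, 0.8]
grip_width: 0.0498
gripper_force: 0.0
[ 3.04297739e-02 -1.29427571e-02  1.66826362e+00  4.64912121e-04
  1.48731435e+00  1.22297119e-01] [-0.05740651 -0.06495039  0.79853506]
[[ 0.001 -0.959 -0.283  0.071]
 [ 1.     0.001 -0.    -0.   ]
 [ 0.    -0.283  0.959  0.03 ]
 [ 0.     0.     0.     1.   ]]
```

View pics/w1.png

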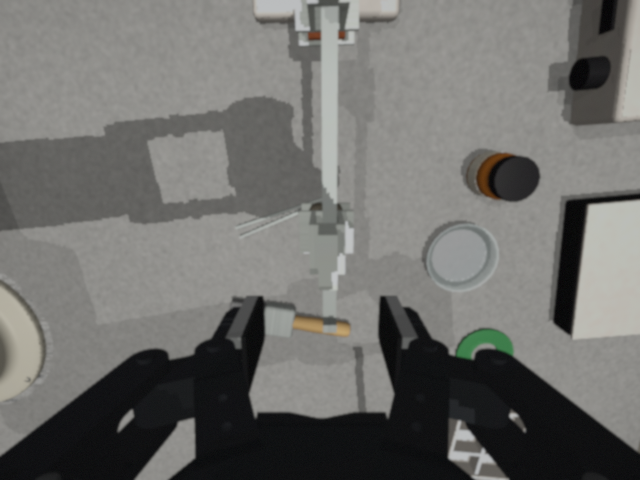

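The wrist view shows the bar running up the picture at column ~330, and the carrier tab at (325,245). The fingers straddle it, and the fork of the slab carrier is at the top. I'll measure from the wrist cloud.

```bash
cat >>h.py <<'E'
from scipy.spatial.transform import Rotation as Ro
def wcloud(c,p,rot):
    T=np.eye(4);T[:3,:3]=Ro.from_quat(np.roll(rot,-1)).as_matrix();T[:3,3]=p
    return cloud(c,T@c['hand_eye'])
E
python3 - <<'E'
import numpy as np,h
c=np.load('/tmp/w1.npz');W=h.wcloud(c,c['p'],c['rot']);W=W.reshape(-1,3)
m=(abs(W[:,0]-.51)<.05)&(W[:,1]>.02)&(W[:,1]<.35)
P=W[m]
for b in np.arange(.05,.3,.01):
    q=P[(P[:,1]>=b)&(P[:,1]<b+.01)]
    k=q[(q[:,2]>.184)&(q[:,2]<.195)];t=q[(q[:,2]>.217)&(q[:,2]<.24)]
    f=lambda k:'%d x %.4f..%.4f z %.4f y %.4f..%.4f'%(len(k),*np.percentile(k[:,0],[3,97]),np.median(k[:,2]),k[:,1].min(),k[:,1].max()) if len(k)>3 else '-'
    print('%.2f'%b,'bar',f(k),'| tab',f(t))
E
```

```text
0.05 bar - | tab -
0.06 bar - | tab -
0.07 bar - | tab -
0.08 bar 195 x 0.5002..0.5100 z 0.1905 y 0.0801..0.0900 | tab -
0.09 bar 174 x 0.5011..0.5109 z 0.1905 y 0.0901..0.1000 | tab -
0.10 bar 50 x 0.5018..0.5114 z 0.1904 y 0.1000..0.1033 | tab -
0.11 bar - | tab 62 x 0.5007..0.5120 z 0.2244 y 0.1176..0.1200
0.12 bar 7 x 0.4952..0.5170 z 0.1948 y 0.1227..0.1285 | tab 284 x 0.5014..0.5125 z 0.2244 y 0.1200..0.1300
0.13 bar 4 x 0.4958..0.5163 z 0.1946 y 0.1329..0.1373 | tab 290 x 0.5022..0.5133 z 0.2244 y 0.1301..0.1400
0.14 bar 7 x 0.4961..0.5197 z 0.1949 y 0.1422..0.1489 | tab 314 x 0.5026..0.5140 z 0.2244 y 0.1401..0.1499
0.15 bar 198 x 0.4982..0.5202 z 0.1906 y 0.1526..0.1599 | tab 180 x 0.5033..0.5146 z 0.2242 y 0.1500..0.1543
0.16 bar 200 x 0.5074..0.5164 z 0.1905 y 0.1600..0.1700 | tab -
0.17 bar 202 x 0.5084..0.5173 z 0.1904 y 0.1701..0.1800 | tab -
0.18 bar 222 x 0.5088..0.5181 z 0.1905 y 0.1800..0.1900 | tab -
0.19 bar 233 x 0.5095..0.5189 z 0.1905 y 0.1900..0.1999 | tab -
0.20 bar 255 x 0.5104..0.5202 z 0.1904 y 0.2000..0.2100 | tab -
0.21 bar 259 x 0.5113..0.5211 z 0.1904 y 0.2101..0.2200 | tab -
0.22 bar 267 x 0.5122..0.5218 z 0.1904 y 0.2200..0.2299 | tab -
0.23 bar 273 x 0.5132..0.5227 z 0.1905 y 0.2300..0.2400 | tab -
0.24 bar 280 x 0.5140..0.5234 z 0.1905 y 0.2400..0.2500 | tab -
0.25 bar 288 x 0.5149..0.5242 z 0.1905 y 0.2500..0.2599 | tab -
0.26 bar 299 x 0.5159..0.5250 z 0.1905 y 0.2601..0.2700 | tab -
0.27 bar 303 x 0.5168..0.5258 z 0.1905 y 0.2700..0.2800 | tab -
0.28 bar 305 x 0.5097..0.5329 z 0.1908 y 0.2800..0.2853 | tab -
0.29 bar - | tab -
```

```bash
python3 -m handwheel '[3.5,0.5,-15,0,0,0.4,0,0,-20,0,0,0,0,0,-20,0,0,0,0,0,-15,0,0,0,0,0,-8,0,0,0,0,0,-5,0,0,0,0,0,-3,0,0,0,0,0,0,0,0,0,0,0,0,0,0,0]' 40
```

```text
time: 3.02
tcp_pos: [0.5081, 0.1355, 0.3752]
tool_rot: [0.0, 0.737, 0.676, 0.0]
wrist_force: [0.4, 0.1, 0.0]
grip_width: 0.0399
gripper_force: 0.0
```

```bash
python3 -m handwheel '[0,0,-1,0,0,0,0,0,0,0,0,0,0,0,0,0,0,0,0,0,0,0,0,0,0,0,0,0,0,0,0,0,0,0,0,0]' 0; python3 -m handwheel '[0,0,0,0,0,0,0,0,0,0,0,0,0,0,0,0,0,0]'
```

```text
time: 3.78
tcp_pos: [0.5081, 0.1355, 0.3739]
tool_rot: [0.0, 0.737, 0.676, 0.0]
wrist_force: [-0.8, -0.6, 3.0]
grip_width: 0.0107
gripper_force: 60.0
time: 4.15
tcp_pos: [0.5081, 0.1355, 0.3739]
tool_rot: [0.0, 0.737, 0.676, 0.0]
wrist_force: [-1.0, -0.3, 4.5]
grip_width: 0.0108
gripper_force: 60.1
```

```bash
python3 -m handwheel '[0,0,2,0,0,0,0,0,4,0,0,0,0,0,5,0,0,0,0,0,5,0,0,0,0,0,4,0,0,0,0,0,0,0,0,0,0,0,0,0,0,0]'; python3 - <<'E'
from bench import r
import cv2,numpy as np,h
s=r.sense()
c=r.read_camera('wrist');np.savez('/tmp/w2.npz',p=s['tcp_pos'],rot=s['tool_rot'],**c)
cv2.imwrite('pics/w2.png',c['image'][:,:,::-1])
c=dict(c);W=h.wcloud(c,s['tcp_pos'],s['tool_rot']).reshape(-1,3)
P=W[(abs(W[:,0]-.51)<.03)&(W[:,1]>.0)&(W[:,1]<.28)]
f=lambda k:'%d x %.4f..%.4f z %.4f y %.4f..%.4f'%(len(k),*np.percentile(k[:,0],[3,97]),np.median(k[:,2]),k[:,1].min(),k[:,1].max()) if len(k)>3 else '-'
for b in np.arange(.05,.22,.01):
    q=P[(P[:,1]>=b)&(P[:,1]<b+.01)]
    print('%.2f'%b,'bar',f(q[(q[:,2]>.184)&(q[:,2]<.195)]),'roof',f(q[(q[:,2]>.207)&(q[:,2]<.222)]),'| tab',f(q[(q[:,2]>.236)&(q[:,2]<.26)]))
E
```

```text
time: 5.03
tcp_pos: [0.5079, 0.1355, 0.3935]
tool_rot: [-0.0, 0.737, 0.676, -0.0]
wrist_force: [-0.3, -0.4, -1.5]
grip_width: 0.0113
gripper_force: 59.5
0.05 bar - roof - | tab -
0.06 bar - roof - | tab -
0.07 bar - roof - | tab -
0.08 bar 6 x 0.5012..0.5090 z 0.1946 y 0.0800..0.0805 roof - | tab -
0.09 bar - roof - | tab -
0.10 bar - roof - | tab -
0.11 bar - roof - | tab 149 x 0.5009..0.5116 z 0.2439 y 0.1170..0.1200
0.12 bar - roof - | tab 801 x 0.5005..0.5135 z 0.2442 y 0.1200..0.1300
0.13 bar - roof - | tab 1029 x 0.5008..0.5148 z 0.2444 y 0.1300..0.1400
0.14 bar 125 x 0.5043..0.5172 z 0.1904 y 0.1463..0.1500 roof 408 x 0.4963..0.5208 z 0.2161 y 0.1412..0.1500 | tab 2663 x 0.4908..0.5254 z 0.2449 y 0.1400..0.1500
0.15 bar 464 x 0.4979..0.5204 z 0.1904 y 0.1500..0.1600 roof 620 x 0.4971..0.5209 z 0.2155 y 0.1500..0.1550 | tab 550 x 0.5034..0.5147 z 0.2434 y 0.1500..0.1546
0.16 bar 387 x 0.5069..0.5164 z 0.1904 y 0.1600..0.1700 roof - | tab -
0.17 bar 402 x 0.5078..0.5173 z 0.1904 y 0.1700..0.1800 roof - | tab -
0.18 bar 427 x 0.5087..0.5184 z 0.1905 y 0.1800..0.1899 roof - | tab -
0.19 bar 448 x 0.5097..0.5191 z 0.1904 y 0.1901..0.2000 roof - | tab -
0.20 bar 462 x 0.5105..0.5199 z 0.1904 y 0.2000..0.2100 roof - | tab -
0.21 bar 478 x 0.5114..0.5206 z 0.1905 y 0.2100..0.2200 roof - | tab -
```

View pics/w2.png

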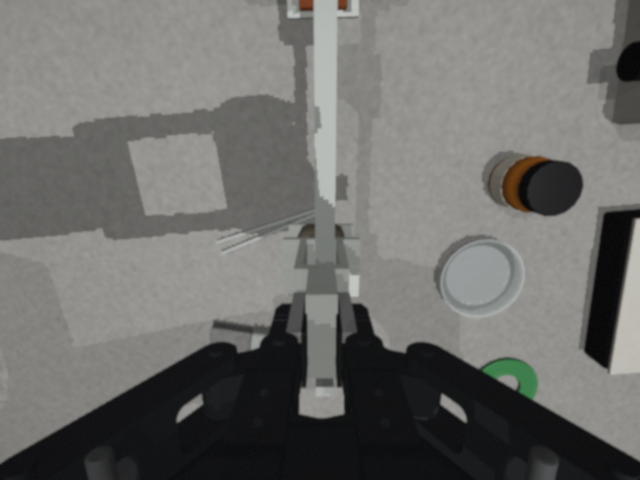

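The carrier is up 20 mm; tab and roof sit about 1.5 mm towards -x of the bar's middle, so I'll centre it and slide it off the free end.

```bash
python3 -m handwheel '[1.5,0,0,0,0,0,-0.3,-3,0,0,0,0,-0.7,-8,0,0,0,0,-0.7,-8,0,0,0,0,-0.7,-8,0,0,0,0,-0.7,-8,0,0,0,0,-0.7,-8,0,0,0,0,-0.7,-8,0,0,0,0,-0.7,-8,0,0,0,0,-0.7,-8,0,0,0,0,-0.7,-8,0,0,0,0]';  python3 -m handwheel '[-0.7,-8,0,0,0,0,-0.7,-8,0,0,0,0,-0.7,-8,0,0,0,0,-0.7,-8,0,0,0,0,-0.7,-8,0,0,0,0,-0.7,-8,0,0,0,0,-0.7,-8,0,0,0,0,0,0,0,0,0,0]'
```

```text
time: 6.45
tcp_pos: [0.5029, 0.06, 0.3937]
tool_rot: [0.0, 0.737, 0.676, 0.0]
wrist_force: [-0.5, -0.4, -2.2]
grip_width: 0.0107
gripper_force: 59.5
time: 7.45
tcp_pos: [0.498, 0.004, 0.3937]
tool_rot: [0.0, 0.737, 0.676, 0.0]
wrist_force: [0.6, 0.7, -1.1]
grip_width: 0.011
gripper_force: 59.5
```

```bash
python3 -m handwheel '[5,-2,0,0,0,0.5,10,-4,0,0,0,0.8,12,-4,0,0,0,0.8,12,-4,0,0,0,0.8,10,-4,0,0,0,0.8,8,-2,0,0,0,0.8,0,0,0,0,0,0,0,0,0,0,0,0]'; python3 - <<'E'
from bench import r
import cv2,numpy as np,h
s=r.sense();print(s['tcp_pos'],s['tool_rot'])
for n in('scene','top'):
    c=r.read_camera(n);np.savez(f'/tmp/{n}2.npz',**c)
    if n=='scene':cv2.imwrite('pics/s2.png',cv2.resize(c['image'][120:320,180:440,::-1],None,fx=3,fy=3))
    W=h.cloud(c).reshape(-1,3);f=lambda k:'%d x %.4f..%.4f med%.4f z %.4f'%(len(k),*np.percentile(k[:,0],[3,97]),np.median(k[:,0]),np.median(k[:,2])) if len(k)>3 else '-'
    for b in np.arange(-.15,.03,.01):
        q=W[(W[:,1]>=b)&(W[:,1]<b+.01)&(abs(W[:,0]-.555)<.04)]
        print(n,'%.2f'%b,'bar',f(q[(q[:,2]>.187)&(q[:,2]<.193)]),'roof',f(q[(q[:,2]>.213)&(q[:,2]<.219)]),'tabtop',f(q[(q[:,2]>.242)&(q[:,2]<.2465)]))
E
```

```text
time: 8.45
tcp_pos: [0.5548, -0.0153, 0.3936]
tool_rot: [-0.0, 0.71, 0.705, -0.0]
wrist_force: [0.3, 0.1, -2.1]
grip_width: 0.0112
gripper_force: 59.5
[ 0.55484143 -0.01534934  0.39361938] [-1.88321381e-04  7.09627716e-01  7.04576793e-01 -1.10561598e-04]
scene -0.15 bar 43 x 0.5522..0.5624 med0.5573 z 0.1899 roof - tabtop -
scene -0.14 bar 37 x 0.5529..0.5630 med0.5583 z 0.1899 roof - tabtop -
scene -0.13 bar 35 x 0.5527..0.5627 med0.5582 z 0.1900 roof - tabtop -
scene -0.12 bar 37 x 0.5524..0.5624 med0.5571 z 0.1901 roof - tabtop -
scene -0.11 bar 36 x 0.5524..0.5626 med0.5580 z 0.1903 roof - tabtop -
scene -0.10 bar 31 x 0.5529..0.5632 med0.5590 z 0.1903 roof - tabtop -
scene -0.09 bar - roof - tabtop -
scene -0.08 bar - roof - tabtop -
scene -0.07 bar - roof - tabtop -
scene -0.06 bar - roof - tabtop -
scene -0.05 bar - roof - tabtop -
scene -0.04 bar 13 x 0.5434..0.5685 med0.5656 z 0.1905 roof 32 x 0.5451..0.5683 med0.5591 z 0.2154 tabtop 14 x 0.5497..0.5618 med0.5567 z 0.2436
scene -0.03 bar 20 x 0.5469..0.5691 med0.5481 z 0.1897 roof 27 x 0.5435..0.5695 med0.5647 z 0.2157 tabto
[... 592 characters left out ...]
tabtop -
top -0.13 bar 29 x 0.5497..0.5598 med0.5557 z 0.1893 roof - tabtop -
top -0.12 bar 30 x 0.5496..0.5597 med0.5554 z 0.1893 roof - tabtop -
top -0.11 bar 18 x 0.5496..0.5587 med0.5535 z 0.1895 roof - tabtop -
top -0.10 bar - roof - tabtop -
top -0.09 bar - roof - tabtop -
top -0.08 bar - roof - tabtop -
top -0.07 bar - roof - tabtop -
top -0.06 bar - roof - tabtop -
top -0.05 bar - roof - tabtop -
top -0.04 bar - roof - tabtop -
top -0.03 bar - roof - tabtop -
top -0.02 bar - roof - tabtop -
top -0.01 bar - roof 7 x 0.5411..0.5465 med0.5448 z 0.2139 tabtop -
top 0.00 bar - roof 4 x 0.5423..0.5476 med0.5457 z 0.2166 tabtop -
top 0.01 bar - roof - tabtop -
top 0.02 bar - roof - tabtop -
```

View pics/s2.png

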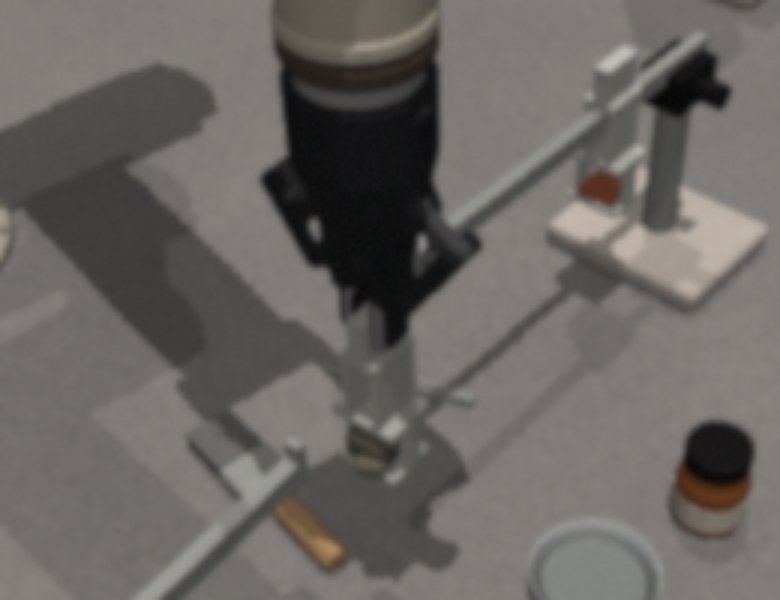

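In scene and top alike the carrier hangs free in the gap, in front of rail_b's end stop (crop 293,450), and needs about +1.5 mm in x to centre on rail_b. I'll thread it on.

```bash
python3 -m handwheel '[1.5,-4,0,0,0,0,0,-8,0,0,0,0,0,-8,0,0,0,0,0,-8,0,0,0,0,-0.2,-8,0,0,0,0,0,-8,0,0,0,0,0,-8,0,0,0,0,0,-8,0,0,0,0,-0.2,-8,0,0,0,0,0,0,0,0,0,0]'; python3 - <<'E'
from bench import r
import cv2,numpy as np,h
s=r.sense();print(s['tcp_pos'])
for n in('scene',):
    c=r.read_camera(n)
    cv2.imwrite('pics/s3.png',cv2.resize(c['image'][190:330,180:360,::-1],None,fx=4,fy=4,interpolation=cv2.INTER_CUBIC))
    W=h.cloud(c).reshape(-1,3);f=lambda k:'%d x %.4f..%.4f med%.4f z %.4f'%(len(k),*np.percentile(k[:,0],[3,97]),np.median(k[:,0]),np.median(k[:,2])) if len(k)>3 else '-'
    for b in np.arange(-.15,-.04,.01):
        q=W[(W[:,1]>=b)&(W[:,1]<b+.01)&(abs(W[:,0]-.555)<.04)]
        print(n,'%.2f'%b,'bar',f(q[(q[:,2]>.187)&(q[:,2]<.193)]),'roof',f(q[(q[:,2]>.213)&(q[:,2]<.219)]),'tabtop',f(q[(q[:,2]>.242)&(q[:,2]<.2465)]))
E
```

```text
time: 9.8
tcp_pos: [0.5561, -0.084, 0.3937]
tool_rot: [-0.0, 0.71, 0.704, -0.0]
wrist_force: [1.1, 0.5, -1.6]
grip_width: 0.0111
gripper_force: 59.5
[ 0.55607715 -0.08404735  0.39368965]
scene -0.15 bar 43 x 0.5515..0.5624 med0.5566 z 0.1901 roof - tabtop -
scene -0.14 bar 36 x 0.5524..0.5625 med0.5583 z 0.1899 roof - tabtop -
scene -0.13 bar 34 x 0.5533..0.5625 med0.5578 z 0.1901 roof - tabtop -
scene -0.12 bar 39 x 0.5525..0.5622 med0.5577 z 0.1904 roof - tabtop -
scene -0.11 bar 47 x 0.5471..0.5697 med0.5582 z 0.1899 roof 24 x 0.5462..0.5680 med0.5582 z 0.2164 tabtop 11 x 0.5514..0.5631 med0.5574 z 0.2435
scene -0.10 bar 46 x 0.5478..0.5703 med0.5556 z 0.1903 roof 28 x 0.5466..0.5700 med0.5664 z 0.2160 tabtop 56 x 0.5482..0.5754 med0.5581 z 0.2439
scene -0.09 bar 11 x 0.5692..0.5708 med0.5697 z 0.1906 roof 17 x 0.5644..0.5705 med0.5691 z 0.2150 tabtop 21 x 0.5380..0.5765 med0.5555 z 0.2445
scene -0.08 bar 9 x 0.5689..0.5707 med0.5696 z 0.1901 roof 15 x 0.5677..0.5706 med0.5693 z 0.2163 tabtop -
scene -0.07 bar 4 x 0.5681..0.5702 med0.5692 z 0.1899 roof 6 x 0.5662..0.5708 med0.5693 z 0.2161 tabtop -
scene -0.06 bar - roof - tabtop -
scene -0.05 bar - roof - tabtop -
```

View pics/s3.png

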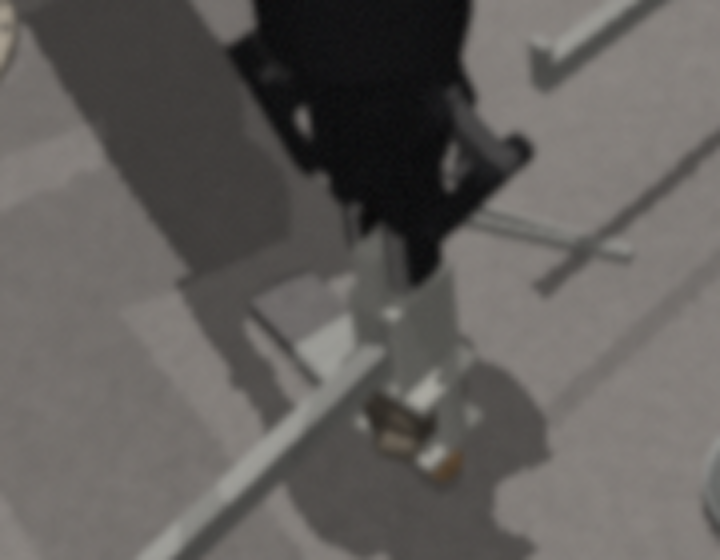

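The bar enters the frame's window centred, at crop (380,350), and the lateral force is small. I'll go on to y≈-0.150 and start lowering.

```bash
python3 -m handwheel '[0.3,-8,0,0,0,0,0,-8,0,0,0,0,0,-8,0,0,0,0,-0.1,-8,0,0,0,0,0,-8,0,0,0,0,-0.1,-8,0,0,0,0,0,-8,0,0,0,0,0,-6,0,0,0,0,0,-4,0,0,0,0,0,0,0,0,0,0]'; python3 -m handwheel '[0,0,-2,0,0,0,0,0,-4,0,0,0,0,0,-4,0,0,0,0,0,-4,0,0,0,0,0,-3,0,0,0,0,0,-1,0,0,0,0,0,0,0,0,0]'
```

```text
time: 11.1
tcp_pos: [0.5562, -0.1497, 0.3937]
tool_rot: [-0.0, 0.71, 0.704, 0.0]
wrist_force: [-0.5, 0.1, -1.5]
grip_width: 0.0107
gripper_force: 59.5
time: 11.98
tcp_pos: [0.5562, -0.1495, 0.3757]
tool_rot: [0.0, 0.71, 0.705, -0.0]
wrist_force: [-0.7, -0.1, -2.5]
grip_width: 0.0109
gripper_force: 59.5
```

```bash
python3 -m handwheel '[0,0,-0.5,0,0,0,0,0,-0.5,0,0,0,0,0,-0.5,0,0,0,0,0,0,0,0,0]';python3 -m handwheel '[0,0,-0.3,0,0,0,0,0,0,0,0,0]'
```

```text
time: 12.48
tcp_pos: [0.5562, -0.1495, 0.3741]
tool_rot: [-0.0, 0.71, 0.705, -0.0]
wrist_force: [0.2, 0.9, -1.5]
grip_width: 0.0109
gripper_force: 59.5
time: 12.72
tcp_pos: [0.5562, -0.1495, 0.3739]
tool_rot: [0.0, 0.71, 0.705, 0.0]
wrist_force: [1.1, -0.2, -1.1]
grip_width: 0.0113
gripper_force: 59.7
```

The height matches the resting grasp, so I'll release and check that it hangs on the plain top.

```bash
python3 -m handwheel '[0,0,0,0,0,0,0,0,0,0,0,0,0,0,0,0,0,0,0,0,0,0,0,0]' 35; python3 -m handwheel '[0,0,6,0,0,0,0,0,10,0,0,0,0,0,15,0,0,0,0,0,15,0,0,0,0,0,4,0,0,0,0,0,0,0,0,0]'; python3 - <<'E'
from bench import r
import numpy as np,h
s=r.sense()
c=r.read_camera('wrist');W=h.wcloud(c,s['tcp_pos'],s['tool_rot']).reshape(-1,3)
P=W[(abs(W[:,0]-.556)<.03)&(W[:,1]>-.2)&(W[:,1]<-.05)]
f=lambda k:'%d x %.4f..%.4f z %.4f y %.4f..%.4f'%(len(k),*np.percentile(k[:,0],[3,97]),np.median(k[:,2]),k[:,1].min(),k[:,1].max()) if len(k)>3 else '-'
print('bar',f(P[(P[:,2]>.187)&(P[:,2]<.193)&(P[:,1]>-.125)]),'stop',f(P[(P[:,2]>.199)&(P[:,2]<.205)&(P[:,1]>-.12)]),'tab',f(P[(P[:,2]>.221)&(P[:,2]<.228)]))
E
```

```text
time: 13.22
tcp_pos: [0.5562, -0.1495, 0.374]
tool_rot: [0.0, 0.71, 0.705, 0.0]
wrist_force: [0.5, 0.3, -1.0]
grip_width: 0.0349
gripper_force: 0.0
time: 13.98
tcp_pos: [0.5562, -0.1495, 0.4243]
tool_rot: [0.0, 0.71, 0.705, 0.0]
wrist_force: [-0.6, 0.1, -0.4]
grip_width: 0.0348
gripper_force: 0.0
bar 882 x 0.5509..0.5602 z 0.1904 y -0.1249..-0.0949 stop 227 x 0.5509..0.5605 z 0.2024 y -0.0935..-0.0876 tab 1513 x 0.5503..0.5616 z 0.2243 y -0.1672..-0.1307
```

It rests on the plain top (tab top 0.2243, y -0.167..-0.131). The end stop puts the true end at -0.0876, so the notch needs a carrier centre of -0.265..-0.269. Next I'll shut the fingers and come down behind the tab to push.

```bash
python3 -m handwheel '[0,5,0,0,0,0,0,12,0,0,0,0,0,13,0,0,0,0,0,5,0,0,0,0,0,0,0,0,0,0,0,0,0,0,0,0]' 0; python3 -m handwheel '[0,0,-10,0,0,0,0,0,-15,0,0,0,0,0,-15,0,0,0,0,0,-8,0,0,0,0,0,-5,0,0,0,0,0,-2,0,0,0,0,0,-1,0,0,0,0,0,0,0,0,0]'; python3 - <<'E'
from bench import r
import cv2
c=r.read_camera('scene');cv2.imwrite('pics/s4.png',cv2.resize(c['image'][200:340,160:340,::-1],None,fx=4,fy=4,interpolation=cv2.INTER_CUBIC))
E
```

```text
time: 14.78
tcp_pos: [0.5562, -0.1146, 0.4239]
tool_rot: [0.0, 0.71, 0.705, -0.0]
wrist_force: [-0.0, 0.6, 0.3]
grip_width: -0.0
gripper_force: 0.0
time: 15.78
tcp_pos: [0.5563, -0.1145, 0.3683]
tool_rot: [0.0, 0.71, 0.705, 0.0]
wrist_force: [-0.1, -0.2, 0.2]
grip_width: 0.0001
gripper_force: 0.0
```

View pics/s4.png

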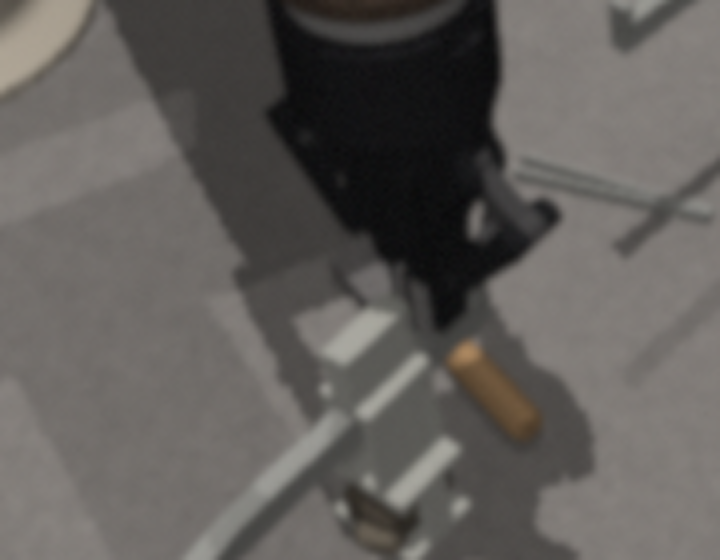

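The carrier hangs upright on rail_b (tab at crop 375,335) with the shut fingers behind it. I'll push along -y.

```bash
python3 -m handwheel '[0,-2,0,0,0,0,0,-2,0,0,0,0,0,-2,0,0,0,0,0,-3,0,0,0,0,0,-3,0,0,0,0,0,-3,0,0,0,0,0,-3,0,0,0,0,-0.2,-3,0,0,0,0,0,-3,0,0,0,0,0,-3,0,0,0,0,0,-3,0,0,0,0]';  python3 -m handwheel '[0,-3,0,0,0,0,0,-3,0,0,0,0,0,-3,0,0,0,0,0,-3,0,0,0,0,-0.2,-3,0,0,0,0,0,-3,0,0,0,0,0,-3,0,0,0,0,0,-3,0,0,0,0,0,-3,0,0,0,0,0,-3,0,0,0,0]'; python3 - <<'E'
from bench import r
import numpy as np,h
s=r.sense()
c=r.read_camera('scene');W=h.cloud(c).reshape(-1,3)
P=W[(abs(W[:,0]-.556)<.02)]
t=P[(P[:,2]>.217)&(P[:,2]<.227)&(P[:,1]<s['tcp_pos'][1]-.012)&(P[:,1]>s['tcp_pos'][1]-.08)];print(s['tcp_pos'],len(t),np.percentile(t[:,1],[1,99]),np.percentile(t[:,2],[50,95]),np.percentile(t[:,0],[3,97]))
E
```

```text
time: 17.2
tcp_pos: [0.556, -0.1447, 0.3679]
tool_rot: [-0.0, 0.71, 0.705, -0.0]
wrist_force: [0.5, 1.6, -0.2]
grip_width: 0.0001
gripper_force: 0.8
time: 18.45
tcp_pos: [0.5558, -0.1746, 0.3679]
tool_rot: [-0.0, 0.71, 0.705, -0.0]
wrist_force: [-0.4, 1.4, 0.8]
grip_width: -0.0002
gripper_force: 0.8
[ 0.55579041 -0.17464676  0.36789157] 243 [-0.22211852 -0.18726631] [0.22377758 0.22541939] [0.55133163 0.56356643]
```

```bash
python3 -m handwheel '[0,-3,0,0,0,0,0,-3,0,0,0,0,0,-3,0,0,0,0,0,-3,0,0,0,0,-0.2,-3,0,0,0,0,0,-3,0,0,0,0,0,-3,0,0,0,0,0,-3,0,0,0,0,0,-3,0,0,0,0,0,-3,0,0,0,0]';  python3 -m handwheel '[0,-3,0,0,0,0,0,-3,0,0,0,0,0,-3,0,0,0,0,0,-2,0,0,0,0,-0.2,-2,0,0,0,0,0,-2,0,0,0,0,0,0,0,0,0,0]'; python3 - <<'E'
from bench import r
import numpy as np,h
s=r.sense()
c=r.read_camera('scene');W=h.cloud(c).reshape(-1,3)
P=W[(abs(W[:,0]-.556)<.02)]
t=P[(P[:,2]>.212)&(P[:,2]<.227)&(P[:,1]<s['tcp_pos'][1]-.012)&(P[:,1]>s['tcp_pos'][1]-.08)];print(s['tcp_pos'],len(t),np.percentile(t[:,1],[1,99]))
for b in np.arange(-.29,-.22,.008):
    q=t[(t[:,1]>b)&(t[:,1]<b+.008)]
    if len(q)>3: print('%.3f'%b,np.percentile(q[:,2],[70,90]).round(4))
E
```

```text
time: 19.75
tcp_pos: [0.5556, -0.2047, 0.368]
tool_rot: [0.0, 0.71, 0.705, -0.0]
wrist_force: [0.6, 1.5, 1.4]
grip_width: 0.0002
gripper_force: 0.6
time: 20.62
tcp_pos: [0.5554, -0.2197, 0.368]
tool_rot: [0.0, 0.71, 0.705, -0.0]
wrist_force: [0.1, -0.1, 0.5]
grip_width: 0.0
gripper_force: 0.0
[ 0.55539622 -0.21967232  0.36795222] 298 [-0.26899949 -0.23346238]
-0.274 [0.2193 0.2198]
-0.266 [0.2201 0.221 ]
-0.258 [0.2208 0.2212]
-0.250 [0.2214 0.2225]
-0.242 [0.2226 0.2235]
-0.234 [0.2214 0.2219]
```

```bash
cat >st.py <<'E'
from bench import r
import numpy as np,h
s=r.sense()
c=r.read_camera('scene');W=h.cloud(c).reshape(-1,3)
P=W[(abs(W[:,0]-.556)<.02)]
t=P[(P[:,2]>.212)&(P[:,2]<.227)&(P[:,1]<s['tcp_pos'][1]-.010)&(P[:,1]>-.30)];print(s['tcp_pos'],len(t),np.percentile(t[:,1],[1,99]))
for b in np.arange(-.298,-.22,.008):
    q=t[(t[:,1]>b)&(t[:,1]<b+.008)]
    if len(q)>3: print('%.3f'%b,np.percentile(q[:,2],[70,90]).round(4))
E
python3 -m handwheel '[0,-2,0,0,0,0,0,-2,0,0,0,0,0,-2,0,0,0,0,0,-2,0,0,0,0,0,-2,0,0,0,0]'; python3 -m handwheel '[0,-1.5,0,0,0,0,0,-1.5,0,0,0,0,0,-1,0,0,0,0,0,0,0,0,0,0]'; python3 st.py
```

```text
time: 21.3
tcp_pos: [0.5554, -0.2296, 0.3678]
tool_rot: [-0.0, 0.71, 0.705, -0.0]
wrist_force: [0.3, 1.8, -0.3]
grip_width: 0.0004
gripper_force: 0.3
time: 21.8
tcp_pos: [0.5554, -0.2336, 0.368]
tool_rot: [0.0, 0.71, 0.704, -0.0]
wrist_force: [0.7, -0.8, 0.2]
grip_width: -0.0002
gripper_force: 0.1
[ 0.55538612 -0.23359226  0.36795905] 312 [-0.28093017 -0.24405048]
-0.282 [0.2193 0.2201]
-0.274 [0.2193 0.2199]
-0.266 [0.2195 0.2207]
-0.258 [0.2194 0.2202]
-0.250 [0.2204 0.2247]
```

```bash
python3 -m handwheel '[0,-1,0,0,0,0,0,-1,0,0,0,0,0,-0.5,0,0,0,0,0,-0.5,0,0,0,0]'; python3 -m handwheel '[0,-0.5,0,0,0,0,0,-0.5,0,0,0,0]'; python3 st.py
```

```text
time: 22.35
tcp_pos: [0.5554, -0.2365, 0.3679]
tool_rot: [-0.0, 0.71, 0.705, -0.0]
wrist_force: [-0.4, -0.1, -1.0]
grip_width: -0.0001
gripper_force: 0.4
time: 22.6
tcp_pos: [0.5554, -0.2375, 0.3679]
tool_rot: [-0.0, 0.71, 0.705, -0.0]
wrist_force: [0.9, 1.4, -0.2]
grip_width: -0.0
gripper_force: 0.4
[ 0.55537408 -0.23750884  0.36787879] 317 [-0.2845049  -0.24787076]
-0.290 [0.2193 0.2202]
-0.282 [0.2197 0.2201]
-0.274 [0.2194 0.2201]
-0.266 [0.2194 0.2202]
-0.258 [0.2192 0.2198]
-0.250 [0.2234 0.2265]
```

It now sits flat, 5 mm lower. One more careful step to feel for the far wall.

```bash
python3 -m handwheel '[0,-0.5,0,0,0,0]'; python3 -m handwheel '[0,-0.4,0,0,0,0]'; python3 -m handwheel '[0,-0.4,0,0,0,0]'
```

```text
time: 22.78
tcp_pos: [0.5554, -0.238, 0.3679]
tool_rot: [0.0, 0.71, 0.705, 0.0]
wrist_force: [-0.0, -0.6, 0.2]
grip_width: -0.0
gripper_force: 0.4
time: 22.9
tcp_pos: [0.5554, -0.2384, 0.3679]
tool_rot: [-0.0, 0.71, 0.705, -0.0]
wrist_force: [0.5, -0.2, -0.1]
grip_width: -0.0001
gripper_force: 0.4
time: 23.02
tcp_pos: [0.5554, -0.2388, 0.3679]
tool_rot: [-0.0, 0.71, 0.705, -0.0]
wrist_force: [0.2, 1.1, -0.2]
grip_width: 0.0
gripper_force: 0.4
```

Sunk and seated with negligible force. I'll back off, retreat upward and check from the wrist.

```bash
python3 -m handwheel '[0,2,0,0,0,0,0,5,0,0,0,0,0,8,5,0,0,0,0,0,20,0,0,0,0,0,30,0,0,0,0,0,30,0,0,0,0,0,10,0,0,0,0,-25,0,0,0,0,0,-25,0,0,0,0,0,0,0,0,0,0,0,0,0,0,0,0]'; python3 - <<'E'
from bench import r
import numpy as np,h,cv2
s=r.sense();c=r.read_camera('wrist');W=h.wcloud(c,s['tcp_pos'],s['tool_rot']).reshape(-1,3)
P=W[(abs(W[:,0]-.555)<.03)&(W[:,1]>-.32)&(W[:,1]<-.2)]
for b in np.arange(-.3,-.23,.01):
    q=P[(P[:,1]>b)&(P[:,1]<b+.01)&(P[:,2]>.212)&(P[:,2]<.235)]
    if len(q)>3: print('%.2f'%b,len(q),np.median(q[:,2]),np.percentile(q[:,0],[3,97]),q[:,1].min(),q[:,1].max())
c=r.read_camera('scene');cv2.imwrite('pics/s5.png',cv2.resize(c['image'][250:430,100:320,::-1],None,fx=3.3,fy=3.3,interpolation=cv2.INTER_CUBIC))
E
python3 st.py
```

```text
time: 24.4
tcp_pos: [0.5552, -0.2743, 0.4618]
tool_rot: [-0.001, 0.71, 0.704, 0.0]
wrist_force: [-0.2, 0.7, -0.2]
grip_width: 0.0
gripper_force: 0.0
-0.29 175 0.21943467137300093 [0.54909579 0.56069468] -0.28646039708077436 -0.280122627872584
-0.28 279 0.21937045920034162 [0.54920923 0.56069335] -0.27995733890368224 -0.27005519035091985
-0.27 294 0.21944571371353727 [0.54936715 0.56068162] -0.2698046168819932 -0.26000140863121224
-0.26 323 0.21936038741075123 [0.54949742 0.56067307] -0.2599757420892204 -0.25001233118913957
-0.25 14 0.2173390910797148 [0.54976126 0.56015468] -0.24996414929512073 -0.24978476202641628
[ 0.55538956 -0.27356731  0.4624208 ] 31 [-0.28592891 -0.28370192]
-0.290 [0.2182 0.2194]
```

View pics/s5.png

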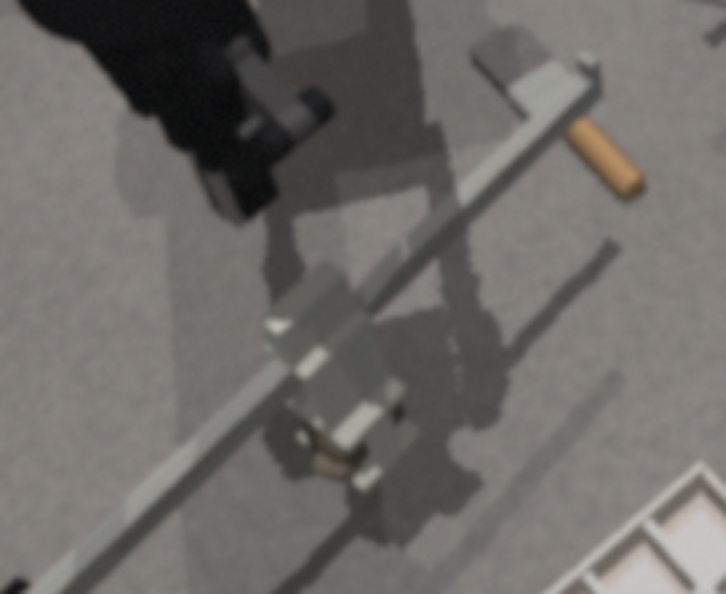

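The carrier hangs level and upright in the notch (tab top 0.2194, centre y -0.268, crop 325,370), and the gripper is clear.

```bash
python3 -c "
from bench import r
print(r.job_done())"
```

```text
the job is handed in; nothing more can be done
None
```

The lump carrier is hanging level in rail_b's notch, 5 mm below the plain bar top, with the gripper clear of it. I handed the job in at about 24.5 s; the hand-in returned no verdict.

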